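Clamp a circuit board in its solder carrier

ROBOT

A 7-joint arm with a two-finger parallel gripper is mounted at the origin on the work surface. World frame = base frame: x ahead of the robot, y to its left, z up, the work surface at z = 0. Lengths are in m, angles in rad, forces in N, time in s.
With the tool pointing down it reaches from about 0.35 to 0.9 m from the base axis. Payload 8.1 kg.
Tool frame: the origin (TCP) lies at the very end of the fingers, on their centre line; the grasp point (between the pads) lies grip_point_offset behind it (grip_point_offset is the distance from the TCP to the grasp point, in m); z points along the fingers, y is the direction in which the jaws open and shut (so a half turn about z gives the same grasp; the last joint's range is limited). The gripper opens to 92 mm and grips with 3 to 60 N. Pads are 19 mm wide; open, the fingers measure 130 mm over their backs; the gripper's body (75 mm by 190 mm) begins 47 mm behind the grasp point.
Start: joints at [-0.103, 0.434, 0.025, 1.573, -0.012, 1.134, -0.075], TCP at [0.625, -0, 0.227] pointing down, gripper open.
Joint ranges: [-2.62, 2.62], [-0.44, 2.09], [-1.27, 1.32], [0.08, 2.57], [-1.32, 4.46], [0.12, 2], [-2.74, 2.74]. Speed limits (rad/s): [2.22, 2.22, 3.01, 3.01, 3.14, 3.14, 3.14].

INTERFACE

Orientations are given as a rotation vector (axis times angle).
In Python, from cell import * gives the robot as it stands.
- The arm moves only by the tool drive_tool, never from a script. Its argument "increments" is a list of rows, each an object of numbers: "grip": the gripper's target within -1 to 1 (shut at 1, half-way at 0, fully open at -1); "tx", "ty", "tz": the shift along the world's x, y, z normalised to -1 to 1, where 1 is 400 mm; "turn": the turn about the world's z normalised to -1 to 1, where 1 is 60 degrees. In form: [{"grip": .., "tx": .., "ty": .., "tz": .., "turn": ..}, ...]. A call has 1 to 20 rows; each row is the pose to reach, as a shift and turn from the pose measured when the call began; what a row does not reach only later rows make up. A row lasts 1/10 s, in which the tool goes at most 50 mm and 8.59 degrees, less where a joint would pass 70% of its speed; a pose out of reach is approached as far as the arm can. A call with a number of a shift or a turn outside -1 to 1 is refused whole. A call with a gripper value outside its range is refused whole. The fingers move at their own pace and stop on an object; "newtons" is the grip in N (left out, the last holds). Time passes only in rows, so rows that repeat a pose let the fingers close. It gives the time, the measured TCP pose, the force and the opening at its end, in the units of the state.
- observe(): the state, without advancing time (a new reading comes with each control period).
- get_image(name): name is "scene" or "side" or "wrist"; returns the picture (420x560x3 uint8, red, green, blue); there is no depth.
- camera_info(name): a dict with "fx", "fy", "cx", "cy" (pixels), "eye" and "rotation" of the camera in the world; the wrist camera has in their place "hand_eye" (4x4, takes a point from camera to tool coordinates, whose origin is the TCP and whose axes are the flange's). Camera axes: x right, y down, z forward; pixel columns grow to the right and rows downward; lengths in m; the calibration is good to about 2 mm. A picture is of the moment at which its call begins: read the wrist's pose just before it. camera_info takes no time and is no camera call.
- sign_off(): hands the job in, once; it reports no verdict.
The state is a dict: "clock": time; "joints": joint angles; "dq": joint speeds; "joint_efforts": joint torques, N m; "position": TCP position; "ee_rot": TCP orientation; "force": force on the tool from outside, world axes, zero at the start; "ft_torque": the same for the moment, N m; "width": opening from 0.0 (shut) to 1.0 (fully open).
Only numpy, scipy, OpenCV 4.12 (cv2) and the standard library are available. Lean on these libraries where they do the work, as an engineer would, in place of code of your own. Each camera call takes 0.05 s, during which the arm holds its last target. There are 200 camera calls.

TASK

The circuit board already lies in its solder carrier. Push the aluminium hold-down strap round over the board with the side of a finger until its hooked end sits fully home round the cam stud, then press the red cam lever all the way down so that the strap's foot clamps the board. Only push and press, without gripping: pick nothing up, leave the board lying in its pocket, and do not disturb the other things on the bench.

Things in the scene. Friction and masses are not known exactly. Their poses are not given: they have to be found in the camera images.
- carrier: dark charcoal solder carrier screwed to the bench mat (mat top 2 mm above the work surface): a plate 190 mm (its x) by 240 mm (its y), top face 20 mm above its origin, with a pocket and a window for the board. Origin: centre of its underside; z up. On its centre line x = 0 stand the strap's pivot bolt at y = +90 mm (head top 68 mm above the origin) and the steel cam stud at y = -90 mm (9 mm thick, carrying the cam lever)
- strap (a joint): swing of the hold-down strap about its upright pivot bolt, rad, clockwise from above as it grows: 0 = strap points along the carrier's +x, 1.571 = its stop, strap along the carrier's -y across the board with the cam stud in the slot of its hooked end (home). It starts swung clear, between -0.3 and 0.45, turns with light friction (about 1.5 N at 0.10 m) and stays where it is left
- strap_pivot (a point): on the strap's pivot axis, half-way up the strap's thickness. The frame turns with the strap: x along the strap to its hooked end, y sideways to its trailing side (the side to push on: it swings towards -y), z up
- strap_mid (a point): point on the strap's centre line 110 mm from the pivot axis, half-way up its thickness, axes as strap_pivot. The strap is a bare aluminium bar 26 mm wide, 13 mm thick, 200 mm long from the pivot axis, its underside 45 mm and its top 58 mm above the carrier's origin (the clamped strap stands 3 mm lower). Its open slot, 16 mm wide, lies 180 mm from the pivot. Nothing on the board or plate under its sweep stands higher than 31 mm above the carrier's origin
- lever (a joint): turn of the cam lever about its level pin, rad: 0 = raised, standing 75 degrees above level and leaning outwards to the carrier's -y; it grows as the lever is pushed outwards and down; 1.22 = its lower stop, 5 degrees above level, pointing to the carrier's -y (clamped). Starts between 0 and 0.25, stiff (0.35 N m, about 5 N at 70 mm from the pin), stays where it is left. Its cam draws the strap down as it turns, 3 mm in all
- lever_pin (a point): centre of the cam lever's pin, 76 mm above the carrier's origin on its line x = 0, y = -90 mm. Frame: x along the pin (the carrier's x at all times); turns with the lever
- lever_end (a point): centre of the free end of the lever's red grip, 100 mm from the pin. The grip is 20 mm wide (along the pin), 12 mm thick (its upper face 7 mm off the line from pin to end), from 45 to 100 mm from the pin; before that a dark steel arm 14 mm wide
- foot: rubber-faced sprung foot, 18 mm across, under the strap 90 mm from the pivot axis; origin at the centre of its lower face; about 1 mm above the relay when the strap is over it, pressed on it by a few newtons when the lever is down
- board: green circuit board 130 by 100 mm, 2 mm thick, loose in the carrier's pocket with 2 mm play each side, a blue relay at its centre whose top is 16 mm above the board's underside. Origin: centre of the underside, 15 mm above the carrier's origin
- capacitor: blue loose capacitor standing on the carrier's near edge, 18 mm across, 26 mm tall; origin centre of its underside
- spool: aluminium-coloured spool of solder standing on the mat, 60 mm across, 43 mm tall; origin centre of its underside
- flux: amber flux bottle with a white cap, 34 mm across, 84 mm tall, standing beside the lever; origin centre of its underside
- cleaner: black cup with brass wool, 76 mm across, 48 mm tall; origin centre of its underside
- screwdriver: yellow-handled screwdriver 170 mm long lying on the mat
- tweezers: tweezers 150 mm long lying on the mat
There are look-alikes about, which are no part of the job. What is meant by the board is not brown or pink, and is the larger of those in its own colour.

How it is judged:
By the outcome, as a careful person would: the job done as asked, in the order asked, and still so for the second after the job is handed in, with the robot touching nothing.
It also fails if it takes over 53 s, if anything falls off the work surface, if the arm or the gripper's body presses on something with over 40 N, if the wrist force passes 120 N, or if a joint passes its speed limit or range.

## Working session

There is one attempt and no reset: what is moved stays moved. The work goes in short steps, Python scripts to look and compute and a tool call to move; the robot and the scene stay as the last step left them, time stands still between calls to the robot, and variables do not carry over. Pictures are saved under pics/ and viewed, about 8 in all and at most 12, crops included, and the job is handed in when it is done.

Besides the shell and the picture viewer there is one more tool, called after ">>>" by a JSON object that holds its "fn" and its "kwargs". drive_tool: Moves the arm, as the interface text tells. Its arguments: {"type":"object","properties":{"increments":{"type":"array","items":{"type":"object","properties":{"grip":{"type":"number"},"tx":{"type":"number"},"ty":{"type":"number"},"tz":{"type":"number"},"turn":{"type":"number"}}}},"newtons":{"type":"number"}},"required":["increments"]}

```bash
mkdir -p pics; python3 - <<'E'
from cell import *
import cv2
s=observe();print(s)
for n in ("scene","side"):
    cv2.imwrite(f"pics/{n}0.png",get_image(n)[:,:,::-1]); print(n,camera_info(n))
print(camera_info("wrist"))
try: print(grip_point_offset)
except Exception as e: print(e)
E
```

```text
{'clock': 0.0, 'joints': array([-0.10257828,  0.43519976,  0.02495795,  1.57410014, -0.01158692,
        1.13400077, -0.07513982]), 'dq': array([-0.0013597 , -0.00027259, -0.00053165, -0.00013888, -0.00103665,
        0.00108508, -0.0006496 ]), 'joint_efforts': array([ 3.89017032e-04, -6.67853522e+01,  9.84863900e-01, -3.14464223e+01,
       -6.05165795e-02,  4.27553023e-02,  1.12382318e-04]), 'position': array([ 6.24485330e-01, -6.68213011e-05,  2.25958058e-01]), 'ee_rot': array([-2.22086097e+00, -2.22061179e+00,  1.89133947e-03]), 'force': array([-0.20367727, -0.13736001,  0.44862242]), 'ft_torque': array([ 0.06794347, -0.02889853, -0.02468169]), 'width': 1.000986629012105}
scene {'fx': 461.65076302961484, 'fy': 461.65076302961484, 'cx': 281.6626266225089, 'cy': 206.15287892215676, 'eye': array([1.10509031, 0.53028935, 0.95219682]), 'rotation': array([-1.13518783, -2.38618849,  0.98702034])}
side {'fx': 454.1771004187436, 'fy': 454.1771004187436, 'cx': 274.45841553987447, 'cy': 199.4562463609593, 'eye': array([ 0.31688441, -0.89176829,  0.76319735]), 'rotation': array([-2.16035742,  0.19610476, -0.09468264])}
{'fx': 304.45115750821117, 'fy': 304.45115750821117, 'cx': 276.61174198393576, 'cy': 211.60413872701014, 'hand_eye': array([[-7.29719033e-04, -9.66614170e-01, -2.56235270e-01,
         6.95313469e-02],
       [ 9.99998313e-01, -2.73497135e-04, -1.81611063e-03,
         1.02384574e-03],
       [ 1.68539865e-03, -2.56236163e-01,  9.66612739e-01,
        -1.58443441e-01],
       [ 0.00000000e+00,  0.00000000e+00,  0.00000000e+00,
         1.00000000e+00]])}
0.0188
```

View pics/scene0.png

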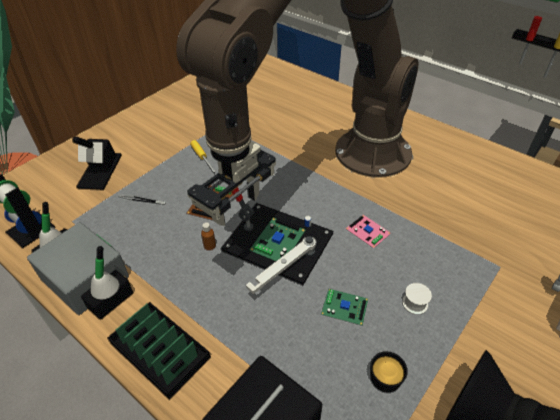

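View pics/side0.png

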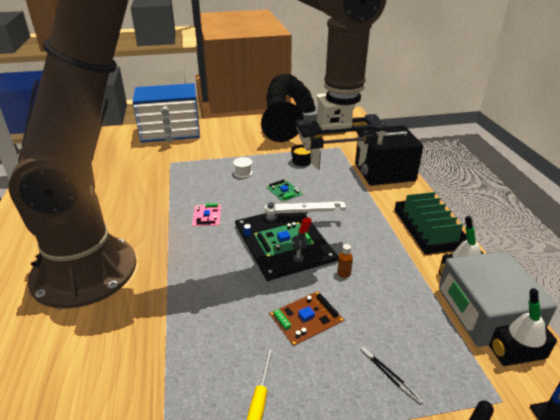

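Scene: the carrier is at about (278,240), the strap pivot at (310,243) with its end at (252,289), and the flux bottle at (208,237). Side: the pivot is at (270,211) and the red lever at (305,225). I'll zoom in on both.

```bash
python3 - <<'E'
import cv2,numpy as np
a=cv2.imread("pics/scene0.png")[180:310,190:350]; b=cv2.imread("pics/side0.png")[180:290,220:370]
a=cv2.resize(a,None,fx=5,fy=5,interpolation=cv2.INTER_CUBIC)[:600]; b=cv2.resize(b,None,fx=5,fy=5,interpolation=cv2.INTER_CUBIC)
for im,(x0,y0) in ((a,(190,180)),(b,(220,180))):
    for i in range(0,160,20):
        cv2.putText(im,str(x0+i),(i*5,10),0,.4,(255,255,0),1); cv2.line(im,(i*5,0),(i*5,600),(255,255,0),1) if 0 else None
        cv2.putText(im,str(y0+i),(0,i*5+10),0,.4,(255,255,0),1)
cv2.imwrite("pics/sc1.png",a);cv2.imwrite("pics/si1.png",b)
E
```

```text
(no output)
```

View pics/sc1.png

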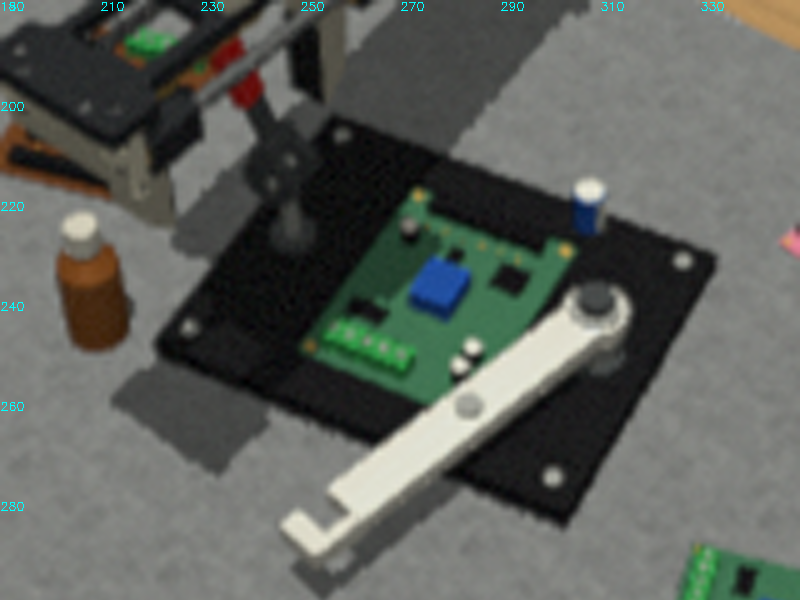

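View pics/si1.png

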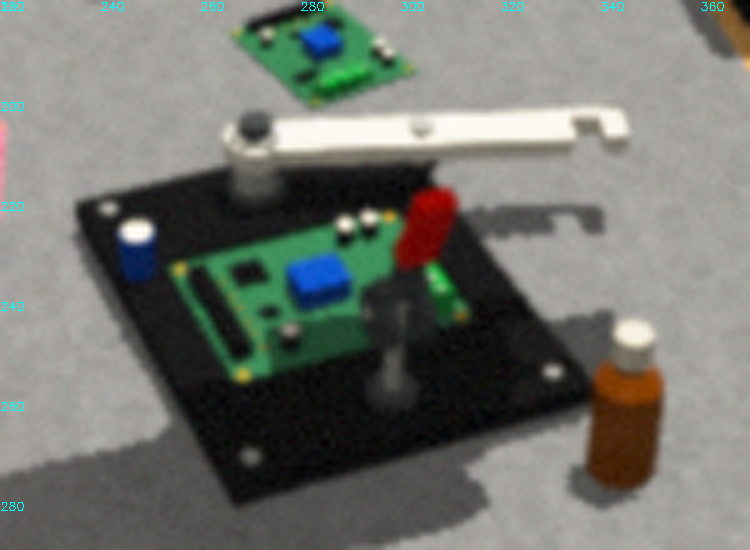

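```bash
cat > h.py <<'E'
import numpy as np,cv2
from scipy.spatial.transform import Rotation as R
from scipy.optimize import least_squares
from cell import *
def proj(c,P):
    ci=camera_info(c); P=np.atleast_2d(P)
    q=R.from_rotvec(ci["rotation"]).inv().apply(P-ci["eye"])
    return np.c_[ci["fx"]*q[:,0]/q[:,2]+ci["cx"],ci["fy"]*q[:,1]/q[:,2]+ci["cy"]]
def back(c,uv,z):
    ci=camera_info(c); d=R.from_rotvec(ci["rotation"]).apply([(uv[0]-ci["cx"])/ci["fx"],(uv[1]-ci["cy"])/ci["fy"],1])
    return ci["eye"]+d*(z-ci["eye"][2])/d[2]
def W(p,L):
    L=np.atleast_2d(L).astype(float); return np.c_[R.from_euler('z',p[2]).apply(L)[:,:2]+p[:2],L[:,2]+.002]
E
python3 - <<'E'
from h import *
L=np.array([[-95,-120,20],[-95,120,20],[95,120,20],[95,-120,20],[0,90,68]])/1e3
S=[(257,203),(333,232),(303.4,285),(221.6,249),(309.4,239)]
D=[(267,281),(235.6,221),None,(339.6,258.4),(271.2,204.3)]
i=[0,1,3,4]
f=lambda p:np.r_[(proj("scene",W(p,L))-S).ravel(),(proj("side",W(p,L[i]))-[D[k] for k in i]).ravel()]
p0=np.r_[np.mean([back("scene",s,.022)[:2] for s in S[:4]],0),0]
d=back("scene",S[1],.022)-back("scene",S[0],.022); p0[2]=np.arctan2(-d[0],d[1])
r=least_squares(f,p0,loss="soft_l1"); p=r.x; print(p,f(p).round(1))
for c,o in (("scene",(190,180)),("side",(220,180))):
    pass
piv=W(p,[0,.09,.0515])[0]; pin=W(p,[0,-.09,.076])[0]; print("pivot",piv,"pin",pin)
for c,u in (("scene",(283.8,261)),("side",(304.4,205.6))):
    q=back(c,u,.060)-piv; print(c,"screw r",np.hypot(*q[:2]),"strap angle",-(np.arctan2(q[1],q[0])-p[2]))
for c,u in (("scene",(209.4,248)),("side",(344,275))): print("flux",back(c,u,.002))
for c,u in (("scene",(307.5,226)),("side",(247.5,235))): print("cap",back(c,u,.022))
for a in (0,.1,.2,.3):
    e=np.deg2rad(75)-a; E=W(p,[0,-.09-.1*np.cos(e),.076+.1*np.sin(e)])
    print(a,E[0],proj("side",E),proj("scene",E),proj("side",[pin]))
print("clamped end",W(p,[0,-.09-.1*np.cos(.087),.076+.1*np.sin(.087)]))
E
```

```text
[0.49996877 0.0113432  0.20833034] [-1.2 -0.4  0.4 -0.9 -0.5 -1.8 -1.9 -0.5 -0.5  0.6  0.  -5.1 -0.5 -2.
 -0.5 -3.3  0.1 -1.6]
pivot [0.48135437 0.09939718 0.0535    ] pin [ 0.51858316 -0.07671079  0.078     ]
scene screw r 0.08687081433700862 strap angle 0.3379008133066675
side screw r 0.08933074873176933 strap angle 0.38823920958859814
flux [ 0.62327545 -0.12213991  0.002     ]
flux [ 0.61641968 -0.13583499  0.002     ]
cap [0.41108395 0.04384696 0.022     ]
cap [0.40657925 0.03350017 0.022     ]
0 [ 0.52393623 -0.10203307  0.17459258] [[305.31987765 212.5641071 ]] [[235.44274269 183.68999052]] [[299.36131341 239.6659257 ]]
0.1 [ 0.52590395 -0.11134122  0.17152614] [[307.1308742 216.0367603]] [[232.29192209 183.43288923]] [[299.36131341 239.6659257 ]]
0.2 [ 0.52779853 -0.12030336  0.16752522] [[308.87652626 219.80182257]] [[229.32215654 183.49529528]] [[299.36131341 239.6659257 ]]
0.3 [ 0.52960102 -0.12882993  0.16262979] [[310.53399228 223.81629217]] [[226.56412637 183.87172635]] [[299.36131341 239.6659257 ]]
clamped end [[ 0.5391876  -0.17417852  0.08668903]]
```

```bash
python3 - <<'E'
from h import *
sg=np.array([[-1,-1],[-1,1],[1,1],[1,-1]])
S=np.array([(258.6,206.8),(326.6,232),(300.6,275.2),(227.8,245.4),(309.4,239)])
D=np.array([(270,271.2),(241.8,221.8),(330.4,254.2),(271.2,204.3)])
# visible top corners too
def f(p):
    L=np.c_[sg*p[3:5],np.full(4,.021)]; L=np.r_[L,[[0,.09,.068]]]
    return np.r_[(proj("scene",W(p,L))-S).ravel(),(proj("side",W(p,L[[0,1,3,4]]))-D).ravel()]
r=least_squares(f,[.5,.011,.208,.083,.108]); p=r.x; print(p.round(4),f(p).round(1))
np.save("p.npy",p)
piv=W(p,[0,.09,.0515])[0]; pin=W(p,[0,-.09,.076])[0]; print("pivot",piv,"pin",pin)
for c,u in (("scene",(283.8,261)),("side",(304.4,205.6))):
    q=back(c,u,.060)-piv; print(c,"screw r",np.hypot(*q[:2]),"strap angle",-(np.arctan2(q[1],q[0])-p[2]))
for a in (0,.1,.2,.3):
    e=np.deg2rad(75)-a; E=W(p,[0,-.09-.1*np.cos(e),.076+.1*np.sin(e)])
    print(a,E[0],proj("side",E),proj("scene",E))
print(proj("side",[pin]),"clamped end",W(p,[0,-.09-.1*np.cos(.087),.076+.1*np.sin(.087)]))
E
```

```text
[0.4976 0.0094 0.2055 0.0799 0.1057] [-0.9 -0.3 -0.4  0.  -0.5  0.  -0.3 -0.3 -0.6 -0.3 -0.2 -0.6 -0.5 -1.
 -0.3 -0.7 -0.6 -1.1]
pivot [0.47918315 0.09748651 0.0535    ] pin [ 0.51591923 -0.0787249   0.078     ]
scene screw r 0.08880360891420225 strap angle 0.3106070101681594
side screw r 0.09115326364820574 strap angle 0.3605546998479706
0 [ 0.52120145 -0.10406204  0.17459258] [[304.32484577 213.22869109]] [[235.60337952 182.76948039]]
0.1 [ 0.52314313 -0.11337566  0.17152614] [[306.1229951  216.71494838]] [[232.46391571 182.51075016]]
0.2 [ 0.52501263 -0.12234307  0.16752522] [[307.85677947 220.49377229]] [[229.50482137 182.57155397]]
0.3 [ 0.52679127 -0.13087465  0.16262979] [[309.50350561 224.52198202]] [[226.75665181 182.94642435]]
[[298.45139111 240.32871003]] clamped end [[ 0.53625097 -0.17624987  0.08668903]]
```

Both cameras agree on the carrier pose, and the strap is at about 0.335 rad. Next I'll compute the waypoints.

```bash
cat > plan.py <<'E'
from h import *
p=np.load("p.npy")
def strap_tcp(th,r=.11,gap=0,z=.044):
    s=np.array([np.cos(th),-np.sin(th)]);n=np.array([np.sin(th),np.cos(th)])
    d=.013+.019*abs(np.sin(th))+.0095*abs(np.cos(th))+gap
    return np.r_[W(p,[*(np.array([0,.09])+r*s+d*n),0])[0,:2],z]
def lever_tcp(a,rho=.08,gap=0,h=.0095):
    e=np.deg2rad(75)-a
    y,z=np.array([-.09,.076])+rho*np.array([-np.cos(e),np.sin(e)])+(.007+gap)*np.array([np.sin(e),np.cos(e)])
    return W(p,[0,y+h,z])[0]
E
python3 - <<'E'
from plan import *
x=observe()["position"]
print("start",((strap_tcp(.335,gap=.025)-x)/.4).round(4), strap_tcp(.335,gap=.025))
x=strap_tcp(.335,gap=.025)
for th in np.r_[.335,np.linspace(.45,1.571,12),1.60]: print(round(th,3),((strap_tcp(th)-x)/.4).round(3))
E
```

```text
start [-0.0736  0.3403 -0.4551] [0.59513333 0.13605806 0.044     ]
0.335 [-0.008 -0.062  0.   ]
0.45 [-0.005 -0.091  0.   ]
0.552 [-0.005 -0.117  0.   ]
0.654 [-0.007 -0.143  0.   ]
0.756 [-0.012 -0.17   0.   ]
0.858 [-0.02  -0.197  0.   ]
0.96 [-0.031 -0.223  0.   ]
1.061 [-0.045 -0.248  0.   ]
1.163 [-0.062 -0.272  0.   ]
1.265 [-0.081 -0.295  0.   ]
1.367 [-0.104 -0.315  0.   ]
1.469 [-0.128 -0.334  0.   ]
1.571 [-0.155 -0.349  0.   ]
1.6 [-0.162 -0.353  0.   ]
```

>>> {"fn": "drive_tool", "kwargs": {"increments": [{"grip":1,"tx":-0.03,"ty":0.12,"tz":0,"turn":0.1},{"grip":1,"tx":-0.07,"ty":0.24,"tz":0,"turn":0.196},{"grip":1,"tx":-0.0736,"ty":0.34,"tz":0,"turn":0.196},{"grip":1,"tx":-0.0736,"ty":0.34,"tz":-0.1,"turn":0.196},{"grip":1,"tx":-0.0736,"ty":0.34,"tz":-0.2,"turn":0.196},{"grip":1,"tx":-0.0736,"ty":0.34,"tz":-0.2,"turn":0.196},{"grip":1,"tx":-0.0736,"ty":0.34,"tz":-0.2,"turn":0.196},{"grip":1,"tx":-0.0736,"ty":0.34,"tz":-0.2,"turn":0.196},{"grip":1,"tx":-0.0736,"ty":0.34,"tz":-0.2,"turn":0.196}], "newtons": 10}}

```text
clock: 1.0
position: [0.5964, 0.136, 0.1481]
ee_rot: [1.982, 2.436, 0.002]
force: [-0.3, -0.2, -0.2]
width: 0.265
```

```bash
python3 - <<'E'
from plan import *
s=observe(); print(s["position"],s["width"],s["clock"],((strap_tcp(.335,gap=.025)-s["position"])/.4).round(4))
a=get_image("scene")[130:330,180:420,::-1]; b=get_image("side")[150:290,220:460,::-1]
cv2.imwrite("pics/c2.png",cv2.resize(np.vstack([a,b])[:340],(560,793))[:, :][:600] if 0 else np.hstack([cv2.resize(a,(400,333)),cv2.resize(np.pad(b,((0,60),(0,0),(0,0))),(400,333))]))
E
```

```text
[0.59640617 0.13604807 0.14814855] 0.2649898003505811 1.0 [-0.0032  0.     -0.2604]
```

View pics/c2.png

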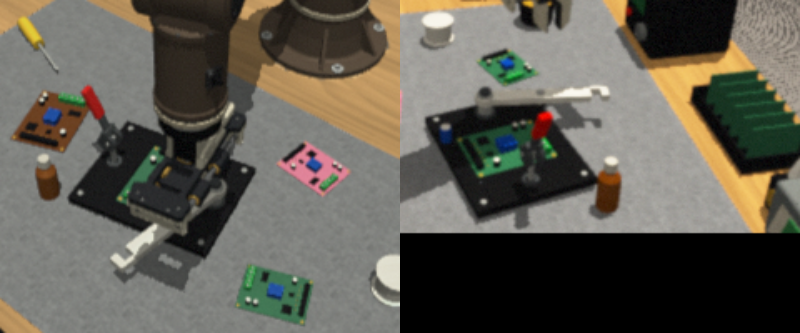

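The gripper is clear of everything and sits above the start point on the strap's trailing side. The lever (red) stands free, and the fingers are still closing. Now I'll descend.

>>> {"fn": "drive_tool", "kwargs": {"increments": [{"grip":1,"tx":-0.003,"ty":0,"tz":-0.09,"turn":0},{"grip":1,"tx":-0.003,"ty":0,"tz":-0.18,"turn":0},{"grip":1,"tx":-0.003,"ty":0,"tz":-0.26,"turn":0},{"grip":1,"tx":-0.003,"ty":0,"tz":-0.26,"turn":0},{"grip":1,"tx":-0.003,"ty":0,"tz":-0.26,"turn":0}]}}

```text
clock: 1.6
position: [0.5951, 0.136, 0.0444]
ee_rot: [1.983, 2.436, 0.001]
force: [0.3, -0.1, -0.4]
width: 0.004
```

```bash
python3 - <<'E'
from plan import *
s=observe(); print(s["position"],s["width"],s["clock"],((strap_tcp(.335,gap=.025)-s["position"])/.4).round(4),s["force"])
E
```

```text
[0.59509303 0.13603452 0.0444194 ] 0.00438924250969523 1.6 [ 0.0001  0.0001 -0.001 ] [ 0.32953021 -0.07757403 -0.35329742]
```

>>> {"fn": "drive_tool", "kwargs": {"increments": [{"grip":1,"tx":-0.003,"ty":-0.03,"tz":0,"turn":0},{"grip":1,"tx":-0.008,"ty":-0.062,"tz":0,"turn":0},{"grip":1,"tx":-0.005,"ty":-0.091,"tz":0,"turn":0},{"grip":1,"tx":-0.005,"ty":-0.117,"tz":0,"turn":0},{"grip":1,"tx":-0.007,"ty":-0.143,"tz":0,"turn":0},{"grip":1,"tx":-0.012,"ty":-0.17,"tz":0,"turn":0},{"grip":1,"tx":-0.02,"ty":-0.197,"tz":0,"turn":0},{"grip":1,"tx":-0.031,"ty":-0.223,"tz":0,"turn":0},{"grip":1,"tx":-0.045,"ty":-0.248,"tz":0,"turn":0},{"grip":1,"tx":-0.062,"ty":-0.272,"tz":0,"turn":0},{"grip":1,"tx":-0.081,"ty":-0.295,"tz":0,"turn":0},{"grip":1,"tx":-0.104,"ty":-0.315,"tz":0,"turn":0},{"grip":1,"tx":-0.128,"ty":-0.334,"tz":0,"turn":0},{"grip":1,"tx":-0.128,"ty":-0.334,"tz":0,"turn":0},{"grip":1,"tx":-0.128,"ty":-0.334,"tz":0,"turn":0}]}}

```text
clock: 3.1
position: [0.5436, 0.0021, 0.0445]
ee_rot: [1.983, 2.436, 0.001]
force: [0.1, -0.4, 0.1]
width: -0.001
```

```bash
python3 - <<'E'
from plan import *
x=observe()["position"]
for th in (1.52,1.571,1.6,1.65): print(th,((strap_tcp(th)-x)/.4).round(4))
a=get_image("scene")[150:310,170:370,::-1]; b=get_image("side")[160:290,220:382,::-1]
cv2.imwrite("pics/c3.png",np.hstack([cv2.resize(a,(400,320)),cv2.resize(b,(400,320))]))
E
```

```text
1.52 [-0.0129 -0.0071 -0.0012]
1.571 [-0.0267 -0.0145 -0.0012]
1.6 [-0.0335 -0.0182 -0.0012]
1.65 [-0.0454 -0.0241 -0.0012]
```

View pics/c3.png

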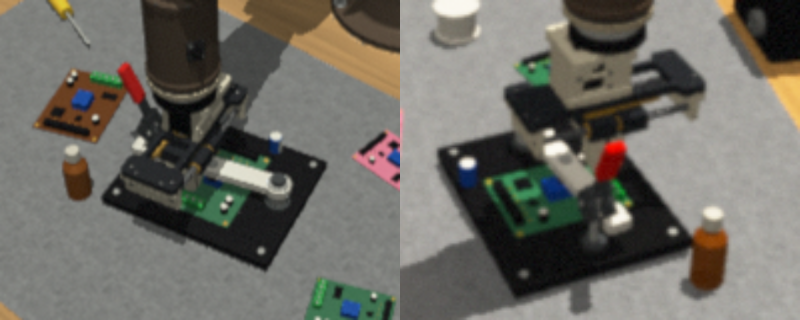

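The strap is close to home: its hook is just short of the stud, and nothing else has been disturbed. I'll keep pushing gently in small steps.

>>> {"fn": "drive_tool", "kwargs": {"increments": [{"grip":1,"tx":-0.0065,"ty":-0.0035,"tz":0},{"grip":1,"tx":-0.013,"ty":-0.007,"tz":0},{"grip":1,"tx":-0.02,"ty":-0.011,"tz":0},{"grip":1,"tx":-0.0265,"ty":-0.0145,"tz":0},{"grip":1,"tx":-0.0265,"ty":-0.0145,"tz":0}]}}

```text
invalid input
```

>>> {"fn": "drive_tool", "kwargs": {"increments": [{"grip":1,"tx":-0.004,"ty":-0.001,"tz":0},{"grip":1,"tx":-0.008,"ty":-0.002,"tz":0},{"grip":1,"tx":-0.008,"ty":-0.002,"tz":0}]}}

```text
invalid input
```

All row fields are required, so I'll add the turn.

>>> {"fn": "drive_tool", "kwargs": {"increments": [{"grip":1,"tx":-0.0065,"ty":-0.0035,"tz":0,"turn":0},{"grip":1,"tx":-0.013,"ty":-0.007,"tz":0,"turn":0},{"grip":1,"tx":-0.02,"ty":-0.011,"tz":0,"turn":0},{"grip":1,"tx":-0.0265,"ty":-0.0145,"tz":0,"turn":0},{"grip":1,"tx":-0.0265,"ty":-0.0145,"tz":0,"turn":0}]}}

```text
clock: 3.7
position: [0.5332, -0.0033, 0.0445]
ee_rot: [1.982, 2.436, 0.001]
force: [0.7, 0.7, -0.3]
width: -0.001
```

>>> {"fn": "drive_tool", "kwargs": {"increments": [{"grip":1,"tx":-0.004,"ty":-0.001,"tz":0,"turn":0},{"grip":1,"tx":-0.008,"ty":-0.002,"tz":0,"turn":0},{"grip":1,"tx":-0.008,"ty":-0.002,"tz":0,"turn":0}]}}

```text
clock: 4.0
position: [0.5304, -0.0042, 0.0447]
ee_rot: [1.982, 2.436, 0.003]
force: [3.2, 1.1, -0.3]
width: 0.009
```

>>> {"fn": "drive_tool", "kwargs": {"increments": [{"grip":1,"tx":-0.004,"ty":-0.001,"tz":0,"turn":0},{"grip":1,"tx":-0.008,"ty":-0.002,"tz":0,"turn":0},{"grip":1,"tx":-0.008,"ty":-0.002,"tz":0,"turn":0}]}}

```text
clock: 4.3
position: [0.5288, -0.0046, 0.0452]
ee_rot: [1.981, 2.434, 0.006]
force: [6.2, 1.6, -0.2]
width: 0.005
```

>>> {"fn": "drive_tool", "kwargs": {"increments": [{"grip":1,"tx":-0.005,"ty":-0.001,"tz":0,"turn":0},{"grip":1,"tx":-0.01,"ty":-0.002,"tz":0,"turn":0},{"grip":1,"tx":-0.01,"ty":-0.002,"tz":0,"turn":0}]}}

```text
clock: 4.6
position: [0.5274, -0.0049, 0.0459]
ee_rot: [1.978, 2.432, 0.012]
force: [9.2, 1.6, -1.7]
width: 0.006
```

>>> {"fn": "drive_tool", "kwargs": {"increments": [{"grip":1,"tx":0.03,"ty":0.006,"tz":0,"turn":0},{"grip":1,"tx":0.06,"ty":0.012,"tz":0,"turn":0},{"grip":1,"tx":0.06,"ty":0.06,"tz":0.1,"turn":0},{"grip":1,"tx":0.06,"ty":0.12,"tz":0.2,"turn":0},{"grip":1,"tx":0.06,"ty":0.22,"tz":0.3,"turn":0},{"grip":1,"tx":0.06,"ty":0.32,"tz":0.4,"turn":0},{"grip":1,"tx":0.06,"ty":0.32,"tz":0.4,"turn":0}]}}

```text
clock: 5.3
position: [0.5522, 0.1285, 0.2098]
ee_rot: [1.971, 2.436, 0.021]
force: [0.5, 1.1, 0.3]
width: 0.008
```

```bash
python3 - <<'E'
from plan import *
a=get_image("scene")[170:290,190:350,::-1]; b=get_image("side")[170:290,220:380,::-1]
cv2.imwrite("pics/c4.png",np.hstack([cv2.resize(q,(400,300),interpolation=cv2.INTER_CUBIC) for q in (a,b)]))
s=observe();print(s["position"],s["force"])
# predicted home points: slot/tip edges & strap centreline
for c in("scene","side"):
    o=(190,170) if c=="scene" else (220,170)
    for n,L in (("tip",[0,-.11,.058]),("mid",[0,0,.058]),("pin",[0,-.09,.076])): print(c,n,((proj(c,W(p,L))-o)*2.5+[400*(c=="side"),0]).round())
    for al in (0,.1,.2,.3):
        e=np.deg2rad(75)-al; print(al,((proj(c,W(p,[0,-.09-.1*np.cos(e),.076+.1*np.sin(e)]))-o)*2.5+[400*(c=="side"),0]).round())
E
```

```text
[0.5517113  0.1251928  0.20720269] [-0.33277792 -0.77102467  0.56345367]
scene tip [[127. 113.]]
scene mid [[218. 148.]]
scene pin [[142. 107.]]
0 [[114.  32.]]
0.1 [[106.  31.]]
0.2 [[99. 31.]]
0.3 [[92. 32.]]
side tip [[604. 203.]]
side mid [[559. 138.]]
side pin [[596. 176.]]
0 [[611. 108.]]
0.1 [[615. 117.]]
0.2 [[620. 126.]]
0.3 [[624. 136.]]
```

View pics/c4.png

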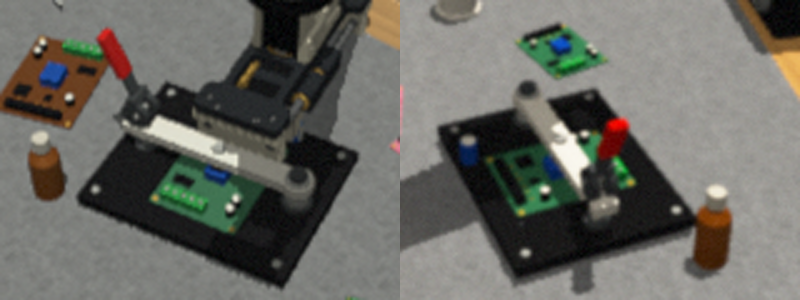

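The hook sits round the stud and the strap lies across the board, matching the predicted home points. The lever end at scene crop (106,33) and side crop (617,121) gives about 0.12 rad. Now the lever.

```bash
python3 - <<'E'
from plan import *
s=observe();x=s["position"];print(s["ee_rot"])
A=lever_tcp(.12,gap=.02);print("approach",((A-x)/.4).round(4),A)
for a in np.r_[.12,np.linspace(.2,1.22,11),1.25]: print(round(a,2),((lever_tcp(a)-A)/.4).round(4))
E
```

```text
[1.973502   2.43422934 0.01566262]
approach [-0.0919 -0.4982 -0.1123] [ 0.51495009 -0.07407623  0.16229961]
0.12 [ 0.0095 -0.0454 -0.0186]
0.2 [ 0.0126 -0.0603 -0.0239]
0.3 [ 0.0164 -0.0785 -0.0324]
0.4 [ 0.02   -0.0958 -0.0427]
0.51 [ 0.0234 -0.112  -0.0547]
0.61 [ 0.0265 -0.1269 -0.0684]
0.71 [ 0.0293 -0.1404 -0.0835]
0.81 [ 0.0318 -0.1523 -0.1   ]
0.91 [ 0.0339 -0.1625 -0.1176]
1.02 [ 0.0356 -0.1709 -0.1362]
1.12 [ 0.037  -0.1773 -0.1556]
1.22 [ 0.0379 -0.1819 -0.1755]
1.25 [ 0.0381 -0.1828 -0.1815]
```

>>> {"fn": "drive_tool", "kwargs": {"increments": [{"grip":1,"tx":-0.02,"ty":-0.1,"tz":0,"turn":0},{"grip":1,"tx":-0.04,"ty":-0.2,"tz":-0.05,"turn":0},{"grip":1,"tx":-0.06,"ty":-0.3,"tz":-0.1,"turn":0},{"grip":1,"tx":-0.08,"ty":-0.4,"tz":-0.112,"turn":0},{"grip":1,"tx":-0.09,"ty":-0.47,"tz":-0.112,"turn":0},{"grip":1,"tx":-0.092,"ty":-0.498,"tz":-0.112,"turn":0},{"grip":1,"tx":-0.092,"ty":-0.498,"tz":-0.112,"turn":0},{"grip":1,"tx":-0.092,"ty":-0.498,"tz":-0.112,"turn":0}]}}

```text
clock: 6.2
position: [0.5147, -0.0733, 0.1618]
ee_rot: [1.974, 2.435, 0.015]
force: [-0.4, 0.3, 0.7]
width: 0.01
```

>>> {"fn": "drive_tool", "kwargs": {"increments": [{"grip":1,"tx":0.005,"ty":-0.023,"tz":-0.01,"turn":0},{"grip":1,"tx":0.0095,"ty":-0.0454,"tz":-0.0186,"turn":0},{"grip":1,"tx":0.0126,"ty":-0.0603,"tz":-0.024,"turn":0},{"grip":1,"tx":0.0164,"ty":-0.0785,"tz":-0.0324,"turn":0},{"grip":1,"tx":0.02,"ty":-0.0958,"tz":-0.0427,"turn":0},{"grip":1,"tx":0.0234,"ty":-0.112,"tz":-0.0547,"turn":0},{"grip":1,"tx":0.0265,"ty":-0.127,"tz":-0.0684,"turn":0},{"grip":1,"tx":0.0293,"ty":-0.14,"tz":-0.0835,"turn":0},{"grip":1,"tx":0.0318,"ty":-0.152,"tz":-0.1,"turn":0},{"grip":1,"tx":0.0318,"ty":-0.152,"tz":-0.1,"turn":0}]}}

```text
clock: 7.2
position: [0.5273, -0.1352, 0.1209]
ee_rot: [1.975, 2.434, 0.014]
force: [0.2, 0.7, -0.7]
width: 0.005
```

```bash
python3 - <<'E'
from plan import *
s=observe();x=s["position"];print(s["force"])
for a in (.81,.91,1.02,1.12,1.22,1.25,1.28): print(a,((lever_tcp(a)-x)/.4).round(4))
a=get_image("scene")[150:290,170:350,::-1]; b=get_image("side")[170:290,220:380,::-1]
cv2.imwrite("pics/c5.png",np.hstack([cv2.resize(q,(400,300),interpolation=cv2.INTER_CUBIC) for q in (a,b)]))
E
```

```text
[ 0.15743268  0.72509138 -0.66490957]
0.81 [0.0007 0.0007 0.0039]
0.91 [ 0.0028 -0.0093 -0.0133]
1.02 [ 0.0047 -0.0183 -0.0334]
1.12 [ 0.006  -0.0246 -0.0524]
1.22 [ 0.0069 -0.029  -0.0719]
1.25 [ 0.0071 -0.03   -0.0779]
1.28 [ 0.0073 -0.0307 -0.0838]
```

View pics/c5.png

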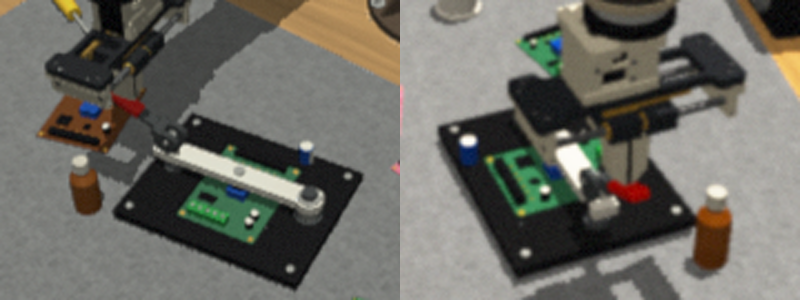

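The lever is following under the fingers, about two thirds down, and the strap is still home. I'll press on to the stop.

>>> {"fn": "drive_tool", "kwargs": {"increments": [{"grip":1,"tx":0.003,"ty":-0.009,"tz":-0.0133,"turn":0},{"grip":1,"tx":0.005,"ty":-0.018,"tz":-0.0334,"turn":0},{"grip":1,"tx":0.006,"ty":-0.0246,"tz":-0.0524,"turn":0},{"grip":1,"tx":0.007,"ty":-0.029,"tz":-0.065,"turn":0},{"grip":1,"tx":0.007,"ty":-0.029,"tz":-0.072,"turn":0},{"grip":1,"tx":0.007,"ty":-0.029,"tz":-0.072,"turn":0}]}}

```text
clock: 7.9
position: [0.53, -0.1469, 0.0923]
ee_rot: [1.975, 2.434, 0.013]
force: [0.0, 0.4, 0.6]
width: 0.006
```

>>> {"fn": "drive_tool", "kwargs": {"increments": [{"grip":1,"tx":0,"ty":0,"tz":-0.006,"turn":0},{"grip":1,"tx":0,"ty":0,"tz":-0.012,"turn":0},{"grip":1,"tx":0,"ty":0,"tz":-0.012,"turn":0}]}}

```text
clock: 8.2
position: [0.5305, -0.147, 0.091]
ee_rot: [1.974, 2.432, 0.015]
force: [-14.8, 5.5, 43.5]
width: 0.001
```

That's a hard stop with 43 N on the fingertips. I'll back off and look.

>>> {"fn": "drive_tool", "kwargs": {"increments": [{"grip":1,"tx":0,"ty":0,"tz":0.06,"turn":0},{"grip":1,"tx":0,"ty":0,"tz":0.16,"turn":0},{"grip":1,"tx":0,"ty":0.1,"tz":0.28,"turn":0},{"grip":1,"tx":0,"ty":0.2,"tz":0.38,"turn":0},{"grip":1,"tx":0,"ty":0.3,"tz":0.45,"turn":0},{"grip":1,"tx":0,"ty":0.4,"tz":0.45,"turn":0},{"grip":1,"tx":0,"ty":0.5,"tz":0.45,"turn":0},{"grip":1,"tx":0,"ty":0.6,"tz":0.45,"turn":0},{"grip":1,"tx":0,"ty":0.6,"tz":0.45,"turn":0}]}}

```text
clock: 9.1
position: [0.5299, 0.0995, 0.271]
ee_rot: [1.965, 2.442, 0.019]
force: [-0.4, -0.7, -0.4]
width: 0.006
```

```bash
python3 - <<'E'
from plan import *
a=get_image("scene")[170:290,190:350,::-1]; b=get_image("side")[170:290,220:380,::-1]
cv2.imwrite("pics/c6.png",np.hstack([cv2.resize(q,(400,300),interpolation=cv2.INTER_CUBIC) for q in (a,b)]))
s=observe();print(s["position"],s["force"])
for c in("scene","side"):
    o=(190,170) if c=="scene" else (220,170)
    for n,L in (("tip",[0,-.11,.055]),("screw",[0,0,.055]),("pin",[0,-.09,.076])): print(c,n,((proj(c,W(p,L))-o)*2.5+[400*(c=="side"),0]).round())
    for al in (1.0,1.1,1.22):
        e=np.deg2rad(75)-al; print(al,((proj(c,W(p,[0,-.09-.1*np.cos(e),.076+.1*np.sin(e)]))-o)*2.5+[400*(c=="side"),0]).round(1))
E
```

```text
[0.53047249 0.09340766 0.27070656] [-0.05328508 -0.05741776 -0.11889958]
scene tip [[127. 115.]]
scene screw [[218. 150.]]
scene pin [[142. 107.]]
1.0 [[63. 58.]]
1.1 [[62.  63.8]]
1.22 [[61.9 71.3]]
side tip [[604. 206.]]
side screw [[559. 140.]]
side pin [[596. 176.]]
1.0 [[642.4 213.2]]
1.1 [[643.2 223.4]]
1.22 [[643.5 234.9]]
```

View pics/c6.png

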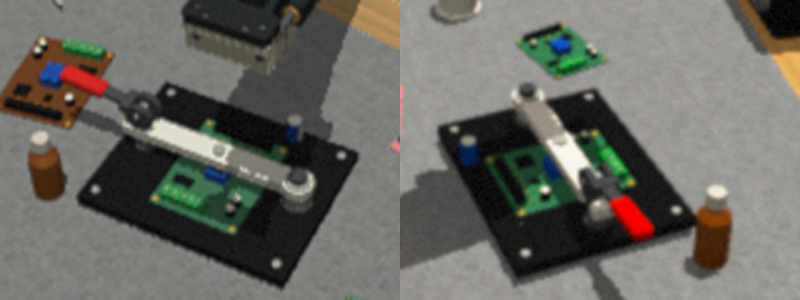

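Lever end at scene crop (63,70) and side crop (645,234) matches the predicted 1.22 rad stop. The strap is still home, the board is in its pocket, and the capacitor and flux bottle haven't moved. The robot is clear, so I'm handing in.

```bash
python3 -c "
from cell import *
print(sign_off())"
```

```text
the job is handed in; nothing more can be done
None
```

The strap is home round the cam stud and the red lever is down at its lower stop. I handed the job in at about 9 s on the robot's clock, with the arm clear of everything.

- **Strap:** I pushed it round with the side of the shut fingers. It stopped against about 9 N, and both cameras showed the hook round the stud where I had predicted it.
- **Lever:** I pressed it outwards and down until it stopped hard. In the last pictures its end is within 1–2 pixels of the predicted 1.22 rad position.
- **Everything else:** The board is still in its pocket, and the capacitor and flux bottle look untouched. I did not check the foot's contact on the relay directly; I'm inferring the clamping from the lever and strap positions.

**Possible problem:** the last press briefly put about 43 N on the wrist, more than I meant to apply. It came through the fingertips rather than the arm or gripper body, and it is well below the 120 N wrist limit. If the fingertips count as part of the gripper's body, it would be just over the 40 N limit.

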